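# Push the film clips home along the storage rail and close the keeper

### The job

Pushing with the fingers only on the last film clip, at the open end of the row, slide the whole row of five clips along the rail as one train until the first is fully home against the end stop. Then push the keeper's grey tab toward the rail until the tongue is fully across behind the row. Only push: do not lift or take out any clip, do not touch the other four clips, and leave everything else on the table where it is.

Things in the scene. Friction and masses are not known exactly. Their poses are not given: they have to be found in the camera images.
- rail: fixed aluminium rail, an open-topped channel 290 mm long and 47 mm wide. Origin under the channel's centre, on the table top; x runs along the channel to the end stop, z up. Floor 4 mm above the table, 38.6 mm wide between two walls 4 mm thick, tops 10 mm above the table. The -x end (x = -145 mm) is open. On the +y side a wing (to y = +88 mm, up to 13 mm high) guides the keeper.
- end_stop (a point): middle of the end stop's face at the channel floor, rail x = +130 mm. The stop is a block across the channel's +x end, 14 mm thick, its top 28 mm above the table. With the row home, the last clip's free end is at rail x = +10 mm.
- keeper (a joint): keeper: steel tongue (8 mm wide, 5.5 to 13.5 mm above the table) sliding straight across the channel along rail -y, at rail x = +1 mm. Metres: 0 = drawn back, clear of the channel; 0.050 = end of travel, right across. Starts at 0 to 0.008; about 1.5 N of friction, stays where left. Closed, its face stands 5 mm behind a row that is home.
- keeper_tab (a point): centre of the grey upright tab on the keeper's outer end, 25 mm above the table. Tab 22 mm wide along the rail, 9 mm thick along rail y, from 13.5 to 37.5 mm above the table. At joint 0 it is at rail x = +1, y = +106 mm; at 0.050, y = +56 mm. Push its outer face (away from the channel) toward the channel.
- clip_1: black moulded film clip in the rail, the one nearest the end stop; a squat block 24 mm along the rail, 36 mm across, its sides 16 mm high (so up to 20 mm above the table) under a slightly domed top, 35 to 70 g. Origin at the centre of its underside, on the channel floor. The five clips stand in one row, practically touching (0.3 mm gaps).
- clip_2: black moulded film clip in the rail, second from the end stop; a squat block 24 mm along the rail, 36 mm across, its sides 16 mm high (so up to 20 mm above the table) under a slightly domed top, 35 to 70 g. Origin at the centre of its underside, on the channel floor. The five clips stand in one row, practically touching (0.3 mm gaps).
- clip_3: black moulded film clip in the rail, middle one; a squat block 24 mm along the rail, 36 mm across, its sides 16 mm high (so up to 20 mm above the table) under a slightly domed top, 35 to 70 g. Origin at the centre of its underside, on the channel floor. The five clips stand in one row, practically touching (0.3 mm gaps).
- clip_4: black moulded film clip in the rail, fourth from the end stop; a squat block 24 mm along the rail, 36 mm across, its sides 16 mm high (so up to 20 mm above the table) under a slightly domed top, 35 to 70 g. Origin at the centre of its underside, on the channel floor. The five clips stand in one row, practically touching (0.3 mm gaps).
- clip_5: black moulded film clip in the rail, the last one, farthest from the end stop; push on its free end; a squat block 24 mm along the rail, 36 mm across, its sides 16 mm high (so up to 20 mm above the table) under a slightly domed top, 35 to 70 g. Origin at the centre of its underside, on the channel floor. The five clips stand in one row, practically touching (0.3 mm gaps).
- spare_clip: a sixth film clip, 24 x 36 x 19 mm, same as those in the rail but lying loose on the table on the rail's -y side; origin at the centre of its underside. Not part of the row: leave it.
- loupe: folded pocket loupe (flat red case), 36 x 52 x 14 mm, on the table on the rail's +y side near the end stop; origin under its centre. Bystander.
- pot: small white lidded pot, 36 mm across, 42 mm high, standing on the table on the rail's -y side; origin under its centre. Bystander.
- tape: white roll of tape, 62 mm across, 48 mm high; origin under its centre. Bystander.
- red_lid_jar: white jar with a red lid, 116 mm across, 129 mm high; origin under its centre. Bystander.
- case: flat black instrument case, 67 x 142 x 23 mm; origin under its centre. Bystander.
Not all that is in view belongs to the job. What is shaped like the clip_2 but orange or white is not meant. Leave any yellow look-alike of the clip_5 alone.

How it is judged:
On the way, in this order (a step that is already met when the one before it is completed fails the run):
1. the row of five clips is home against the end stop, keeper still open (x of clip_1 in the frame of rail above 0.114 m and x of clip_2 in the frame of rail above 0.09 m and x of clip_3 in the frame of rail above 0.066 m and x of clip_4 in the frame of rail above 0.042 m and x of clip_5 in the frame of rail above 0.018 m and z of each of clip_1, clip_2, clip_3, clip_4, clip_5 in the frame of rail below 0.007 m and value of joint keeper below 0.02 m), for 0.1 s.
2. the keeper is pushed fully across behind the row (value of joint keeper above 0.045 m), for 0.2 s.
At the end, for the whole second after the job is handed in: All five clips lie flat in the channel, at rest, each within 4 mm of its place in the closed-up row against the end stop, and the keeper is within 5 mm of its end of travel (joint value above 0.045) (x of clip_1 in the frame of rail above 0.114 m and x of clip_2 in the frame of rail above 0.09 m and x of clip_3 in the frame of rail above 0.066 m and x of clip_4 in the frame of rail above 0.042 m and x of clip_5 in the frame of rail above 0.018 m and z of each of clip_1, clip_2, clip_3, clip_4, clip_5 in the frame of rail below 0.007 m and linear speed of each of clip_1, clip_2, clip_3, clip_4, clip_5 below 0.01 m/s and value of joint keeper above 0.045 m); the robot touches nothing.
It fails at once if a clip of the row is lifted more than 10 mm, tipped by more than about 30 degrees or taken out of the channel (z of any of clip_1, clip_2, clip_3, clip_4, clip_5 in the frame of rail above 0.014 m or angle between any of clip_1, clip_2, clip_3, clip_4, clip_5's own z axis and vertical above 0.5 rad).
It fails at once if the robot pushes on one of the other four clips (contact force between any of the fingers, the arm and clip_1 above 0.5 N or contact force between any of the fingers, the arm and clip_2 above 0.5 N or contact force between any of the fingers, the arm and clip_3 above 0.5 N or contact force between any of the fingers, the arm and clip_4 above 0.5 N).
It fails at once if a bystander is moved by more than 15 mm (distance of any of spare_clip, loupe, pot, tape, red_lid_jar, case from where it was at the start of the episode above 0.015 m).
It also fails if it takes over 38 s, if anything falls off the work surface, if the arm or the gripper's body presses on something with over 40 N, if the wrist force passes 120 N, or if a joint passes its speed limit or range.

### The arm

A 7-joint arm with a two-finger parallel gripper is mounted at the origin on a cart in front of the work surface, level with it; the furniture and walls round the work are solid. World frame = base frame: x ahead of the robot, y to its left, z up, the work surface at z = 0. Lengths are in m, angles in rad, forces in N, time in s.
With the tool pointing down it reaches from about 0.425 to 0.875 m from the base axis. Payload 9.9 kg.
Tool frame: the origin (TCP) lies on the mounting face of the last link; the fingertips stand 173 mm ahead of it and the grasp point (between the pads) lies 155 mm ahead of it; z points along the fingers, y is the direction in which the jaws open and shut (so a half turn about z gives the same grasp; the last joint's range is limited). The gripper opens to 85 mm and grips with 20 to 120 N. Pads are 22 mm wide; open, the fingers measure 114 mm over their backs; the gripper's body (76 mm by 85 mm) begins 54 mm behind the grasp point. The pads swing forward as they close: fully open they stand 13 mm farther back than shut.
Start: joints at [-1.215, 0.576, 0.025, 1.437, -0.015, 1.129, -0.057], TCP at [0.287, 0.611, 0.405] pointing down, gripper open.
Joint ranges: [-2.76, 2.76], [-0.34, 2.15], [-1.52, 1.57], [0.19, 2.46], [-1.09, 4.23], [0.17, 1.99], [-2.82, 2.82]. Speed limits (rad/s): [2.22, 2.22, 3.01, 3.01, 3.14, 3.14, 3.14].

### API

Orientations are given as a unit quaternion [w, x, y, z].
In Python, from bench import get_state, eyes, workorder gives the robot as it stands.
- The arm moves only by the tool play_rows, never from a script. Its argument "deltas" is one flat list of numbers, 4 for each row, row after row: the shift along the world's x, y, z in mm, then the turn about the world's z in degrees. A call has 1 to 5 rows; each row shifts and turns the commanded pose from where the row before left it; what a row does not reach is not made up. A row lasts 1/10 s, in which the tool goes at most 50 mm and 8.59 degrees, less where a joint would pass 70% of its speed; a pose out of reach is approached as far as the arm can. A call with a gripper value outside its range is refused whole. "gripper" is the opening in per cent of the stroke, from 0 (shut) to 100 (fully open), set as the call begins (left out, the last holds). The fingers move at their own pace and stop on an object; "grip_force" is the grip in N (left out, the last holds). Time passes only in rows, so rows that do not move let the fingers close. It gives the time, the measured TCP pose, the force and the opening at its end, in the units of the state.
- get_state(): the state, without advancing time (a new reading comes with each control period).
- eyes.get_image(name): name is "side" or "top"; returns a dict with "frame" (480x640x3 uint8, red, green, blue), "vertical_fov" (degrees; the focal length in pixels is half the picture's height over the tangent of half this angle, whatever the lens; pixels are square), "cx", "cy" (the principal point, pixels), "dist" ([k1, k2, p1, p2, k3] as OpenCV has them; the pictures are not rectified), "R" (3x3) and "t" (3): a world point X has camera coordinates R X + t. Camera axes: x right, y down, z forward; pixel columns grow to the right and rows downward; lengths in m; the calibration is good to about 2 mm. A picture is of the moment at which its call begins. There is no depth.
- workorder.finish_job(): hands the job in, once; it reports no verdict.
The state is a dict: "time": time; "q": joint angles; "qvel": joint speeds; "tau": joint torques, N m; "tool_pos": TCP position; "tcp_rot": TCP orientation; "force": force on the tool from outside, world axes, zero at the start; "wrist_torque": the same for the moment, N m; "width": finger opening in m.
Only numpy, scipy, OpenCV 4.12 (cv2) and the standard library are available. Lean on these libraries where they do the work, as an engineer would, in place of code of your own. Each camera call takes 0.05 s, during which the arm holds its last target.

## Working session

There is one attempt and no reset: what is moved stays moved. The work goes in short steps, Python scripts to look and compute and a tool call to move; the robot and the scene stay as the last step left them, time stands still between calls to the robot, and variables do not carry over. Pictures are saved under pics/ and viewed, and the job is handed in when it is done.

Besides the shell and the picture viewer there is one more tool, called as name(argument=value, ...) on one line, values as JSON. play_rows: Moves the arm, as the interface text tells. Its arguments: {"type":"object","properties":{"deltas":{"type":"array","items":{"type":"number"}},"gripper":{"type":"number"},"grip_force":{"type":"number"}},"required":["deltas"]}

```bash
ls; mkdir -p pics
python3 - <<'E'
from bench import get_state, eyes
import cv2, pickle
s=get_state(); print({k:s[k] for k in('time','tool_pos','tcp_rot','width','force')})
for n in('side','top'):
    d=eyes.get_image(n); pickle.dump(d,open(f'pics/{n}0.pkl','wb'))
    cv2.imwrite(f'pics/{n}0.png',d['frame'][:,:,::-1]); print(n,d['vertical_fov'],d['cx'],d['cy'],d['dist'],d['R'],d['t'])
E
```

```text
pics
{'time': 0.0, 'tool_pos': array([0.28726557, 0.61063116, 0.40384611]), 'tcp_rot': array([-1.50483200e-04,  2.18098402e-01,  9.75926433e-01, -8.13808758e-04]), 'width': 0.08579893412407902, 'force': array([ 0.50108239, -0.26665037,  0.18274111])}
side 48.57134636719108 322.12656095885853 251.63078220339523 [0.01828942 0.         0.         0.         0.        ] [[ 9.99880314e-01 -1.39493960e-02  6.69122915e-03]
 [-8.83155763e-04 -4.83253108e-01 -8.75480242e-01]
 [ 1.54459779e-02  8.75369549e-01 -4.83207589e-01]] [-0.61302312  0.15091488  0.87379179]
top 50.972786012084676 330.5931015923946 235.69001650711056 [-0.03182155  0.          0.          0.          0.        ] [[-9.04787769e-04 -9.99996867e-01  2.33375852e-03]
 [-9.84036263e-01  4.75012443e-04 -1.77967436e-01]
 [ 1.77965770e-01 -2.45752577e-03 -9.84033610e-01]] [0.17835311 0.5873609  0.8848616 ]
```

View pics/side0.png

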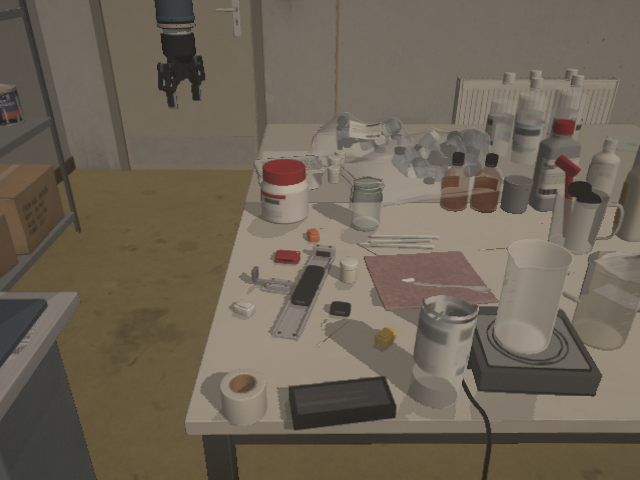

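View pics/top0.png

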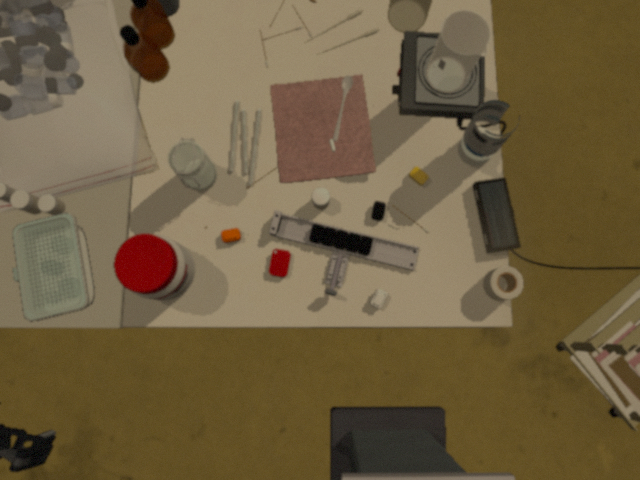

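```bash
cat > h.py <<'E'
import numpy as np, cv2, pickle
from bench import get_state, eyes
def K(d):
    f=240/np.tan(np.radians(d['vertical_fov']/2)); return np.array([[f,0,d['cx']],[0,f,d['cy']],[0,0,1.]])
def cast(d,px,z):
    p=cv2.undistortPoints(np.array(px,float).reshape(-1,1,2),K(d),np.array(d['dist'])).reshape(-1,2)
    r=np.c_[p,np.ones(len(p))]@d['R']; c=-d['R'].T@d['t']
    return c+r*((z-c[2])/r[:,2])[:,None]
def proj(d,X):
    return cv2.projectPoints(np.array(X,float).reshape(-1,1,3),cv2.Rodrigues(np.array(d['R']))[0],np.array(d['t']),K(d),np.array(d['dist']))[0].reshape(-1,2)
def load(n): return pickle.load(open(f'pics/{n}.pkl','rb'))
def shot(n,tag):
    d=eyes.get_image(n); pickle.dump(d,open(f'pics/{n}{tag}.pkl','wb')); return d
def crop(d,x0,y0,x1,y1,s,fn):
    cv2.imwrite(fn,cv2.resize(d['frame'][y0:y1,x0:x1,::-1],None,fx=s,fy=s,interpolation=cv2.INTER_CUBIC))
E
python3 - <<'E'
from h import *
crop(load('top0'),260,190,430,310,4.7,'pics/t0c.png')
crop(load('side0'),220,220,360,350,4.6,'pics/s0c.png')
E
```

```text
(no output)
```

View pics/t0c.png

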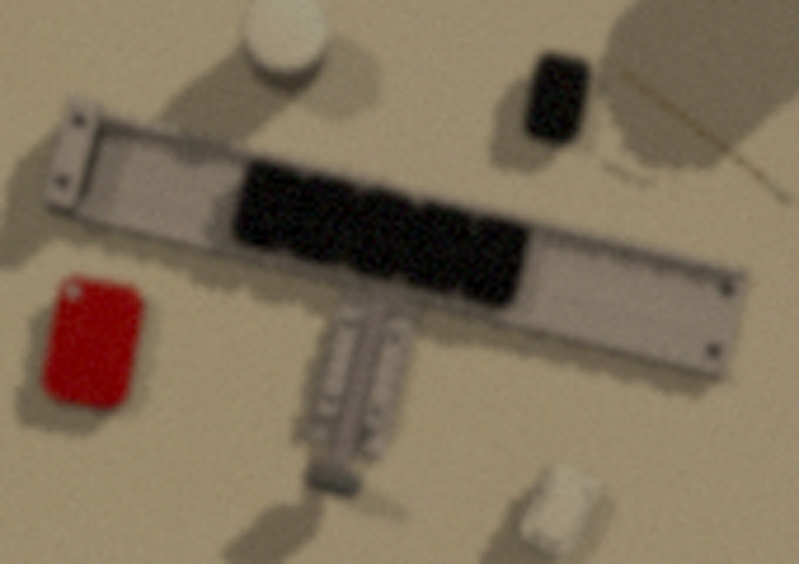

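View pics/s0c.png

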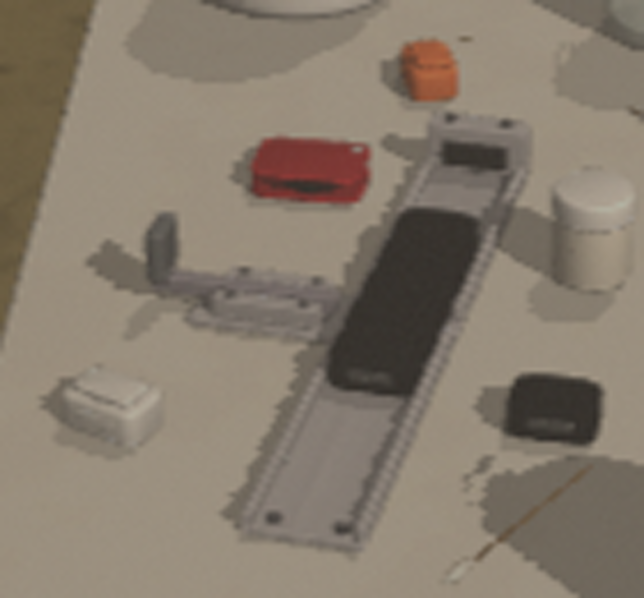

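Run:
```python
from h import *
d=load('top0'); s=4.7
o=lambda p:(np.array(p,float)+.5)/s-.5+[260,190]
A=cast(d,o([[744,272],[722,377]]),.010)
B=cast(d,o([[76,98],[46,207]]),.028)
print(A,B,'widths',np.linalg.norm(A[0]-A[1]),np.linalg.norm(B[0]-B[1]))
a=A.mean(0)[:2];b=B.mean(0)[:2]
print('len',np.linalg.norm(b-a))
ex=(b-a)/np.linalg.norm(b-a); ey=np.array([-ex[1],ex[0]]); org=(a+b)/2
print('org',org,'yaw',np.degrees(np.arctan2(ex[1],ex[0])),ex,ey)
def rl(px,z): 
    w=cast(d,px,z)[:,:2]-org; return np.c_[w@ex,w@ey]*1000
print('clip ends',rl(o([[527,228],[505,307],[250,160],[237,243]]),.02))
print('tab outer bottom / top',rl(o([[312,458],[360,468],[307,487],[355,496]]),.0375))
print('wingR',rl(o([[412,318],[375,458]]),.013))
# side
d=load('side0'); o=lambda p:(np.array(p,float)+.5)/4.6-.5+[220,220]
print('side openend',rl(o([[242,535],[360,552]]),.010),'stop top',rl(o([[433,112],[530,124]]),.028))
print('clip5 near top corners',rl(o([[333,370],[408,388]]),.018))
X=lambda x,y,z: np.r_[org+(x*ex+y*ey)/1000,z/1000]
for n in('top0','side0'):
    d=load(n); im=cv2.resize(d['frame'][:,:,::-1],None,fx=1,fy=1).copy()
    im=cv2.resize(im,None,fx=4,fy=4,interpolation=cv2.INTER_CUBIC)
    for q in([(-145,-23.5,10),(145,-23.5,10),(145,23.5,10),(-145,23.5,10)],[(130,-23,28),(130,23,28),(144,23,28),(144,-23,28)],[(-10,110.5,37.5),(12,110.5,37.5),(12,101.5,37.5),(-10,101.5,37.5)]):
        p=(proj(d,[X(*v) for v in q])+.5)*4-.5
        cv2.polylines(im,[np.int32(np.round(p))],True,(0,255,0),1)
    c=(260,190) if n[0]=='t' else (220,220)
    im=im[c[1]*4:c[1]*4+520,c[0]*4:c[0]*4+700]; cv2.imwrite(f'pics/ov_{n}.png',im)
```

```text
[[0.57182071 0.00830684 0.01      ]
 [0.52827258 0.01870891 0.01      ]] [[0.64142562 0.28357987 0.028     ]
 [0.59593562 0.2949475  0.028     ]] widths 0.04477323805900878 0.046888841592878094
len 0.2841687720236992
org [0.58436363 0.15138578] yaw 76.02341169316257 [0.2415254 0.9703945] [-0.9703945  0.2415254]
clip ends [[-50.19335363 -16.82630624]
 [-48.89566104  17.16710826]
 [ 66.99468697 -17.0189614 ]
 [ 63.60321721  17.85823227]]
tab outer bottom / top [[ 12.1055466   96.95427367]
 [ -7.25640984  96.21490044]
 [ 11.25347459 108.51415177]
 [ -7.97352639 107.38735824]]
wingR [[-13.18963344  29.6954091 ]
 [-12.08533717  88.9994255 ]]
side openend [[-155.57397582   16.82706038]
 [-154.96075828  -27.02020037]] stop top [[142.09700309  20.03776771]
 [141.43418636 -25.77060468]]
clip5 near top corners [[-57.71422808  10.74086146]
 [-62.74019838 -20.91748539]]
```

View pics/ov_top0.png

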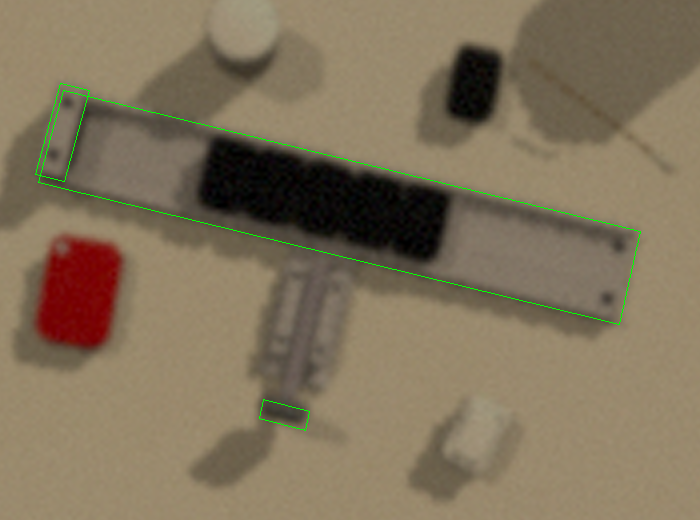

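View pics/ov_side0.png

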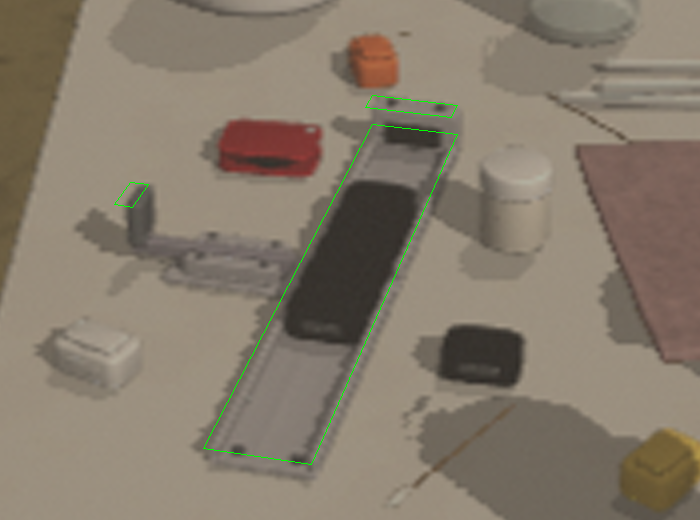

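Run:
```python
from h import *
d=load('top0');e=load('side0')
crop(d,268,208,298,238,12,'pics/a.png');crop(d,400,238,430,274,12,'pics/b.png')
crop(e,262,312,312,342,12,'pics/c.png');crop(e,300,236,345,266,12,'pics/d.png')
g=[cv2.copyMakeBorder(cv2.imread(f'pics/{k}.png'),0,0,0,0,0) for k in 'abcd']
def row(l):
    h=max(i.shape[0] for i in l); return np.hstack([cv2.copyMakeBorder(i,0,h-i.shape[0],0,10,0,value=(255,0,255)) for i in l])
cv2.imwrite('pics/top_ends.png',row(g[:2])); 
for i in g:print(i.shape)
```

```text
(360, 360, 3)
(432, 360, 3)
(360, 600, 3)
(360, 540, 3)
```

View pics/top_ends.png

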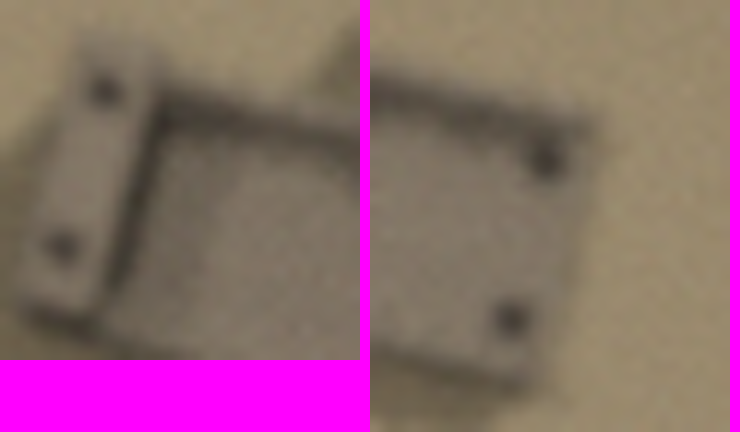

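View pics/c.png

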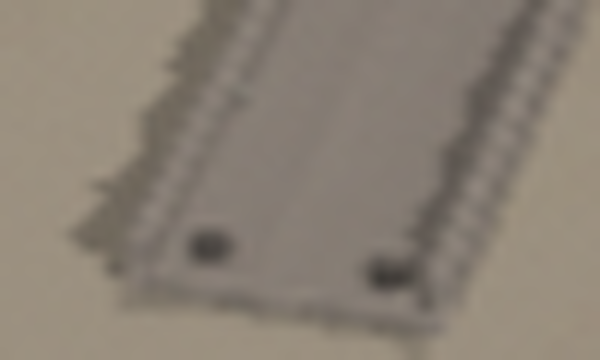

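View pics/d.png

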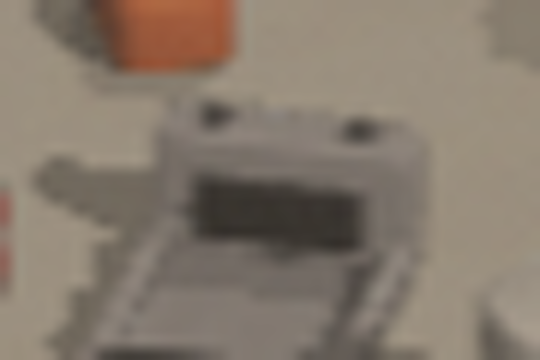

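```bash
cat >> h.py <<'E'
def mm(x,y,z,P): 
    c,s=np.cos(P[2]),np.sin(P[2]); return np.array([P[0]+(c*x-s*y)/1000,P[1]+(s*x+c*y)/1000,z/1000])
E
python3 - <<'E'
from h import *
from scipy.optimize import least_squares
d=load('top0');e=load('side0')
z=lambda p,c:(np.array(p,float)+.5)/12-.5+c
T=[((-145,-23.5,10),z((222,108),(400,238))),((-145,23.5,10),z((172,388),(400,238))),((130,-23.5,28),z((160,55),(268,208))),((130,23.5,28),z((95,322),(268,208))),((144,-23.5,28),z((82,30),(268,208))),((144,23.5,28),z((20,305),(268,208)))]
S=[((-145,23.5,0),z((120,302),(262,312))),((-145,-23.5,0),z((438,330),(262,312))),((144,23.5,28),z((172,98),(300,236))),((144,-23.5,28),z((420,135),(300,236))),((130,-23.5,10),z((395,265),(300,236))),]
def res(P,use):
    r=[]
    if 't' in use: r.append(proj(d,[mm(*a,P) for a,_ in T])-[b for _,b in T])
    if 's' in use: r.append(proj(e,[mm(*a,P) for a,_ in S])-[b for _,b in S])
    return np.vstack(r).ravel()
for u in('t','s','ts'):
    f=least_squares(res,[.584,.151,1.327],args=(u,),loss='soft_l1'); print(u,f.x,np.degrees(f.x[2]));print(res(f.x,u).reshape(-1,2).round(1).tolist())
E
```

```text
t [0.58544415 0.15228191 1.32988017] 76.19652115944537
[[1.1, -0.0], [0.2, 0.1], [0.4, -0.6], [-0.4, 0.5], [-0.1, -0.2], [-1.3, 0.2]]
s [0.5856882  0.15043715 1.32545789] 75.9431429553228
[[-0.3, -0.1], [0.1, 1.7], [-0.8, -0.1], [0.2, -0.7], [0.7, -0.9]]
ts [0.58547552 0.15198731 1.32817943] 76.09907600169306
[[1.2, 0.1], [0.3, 0.2], [0.6, -0.7], [-0.3, 0.3], [0.1, -0.3], [-1.1, 0.0], [-0.2, -0.6], [0.3, 1.2], [-1.1, -0.5], [-0.1, -1.1], [0.5, -1.3]]
```

```bash
cat >> h.py <<'E'
P=[.5855,.1518,np.radians(76.1)]
def toolrail():
    s=get_state(); p=s['tool_pos']; c,n=np.cos(P[2]),np.sin(P[2]); w=p[:2]-P[:2]
    q=s['tcp_rot']; yd=np.array([2*(q[1]*q[2]-q[0]*q[3]),1-2*(q[1]**2+q[3]**2)])
    print('t',s['time'],'pos',p.round(4),'rail',(np.array([c*w[0]+n*w[1],-n*w[0]+c*w[1]])*1000).round(1),'tip z',round((p[2]-.173)*1000,1),'jaw deg',np.degrees(np.arctan2(yd[1],yd[0])).round(2),'F',s['force'].round(2),'w',s['width'])
E
python3 - <<'E'
from h import *
toolrail()
for a in((-95,0),(1,140)): print(mm(*a,0,P))
E
```

```text
t 0.1 pos [0.2873 0.6107 0.4039] rail [373.8 399.7] tip z 230.9 jaw deg 64.8 F [ 0.42 -0.56  0.13] w 0.08537064388987578
[0.56267834 0.05958193 0.        ]
[0.44983992 0.18640264 0.        ]
```

play_rows(deltas=[0,0,0,3,15,-30,0,3,20,-40,0,3,20,-40,0,2.3,20,-40,0,0], gripper=0, grip_force=60)

```text
time: 0.6
tool_pos: [0.3629, 0.4591, 0.4043]
tcp_rot: [-0.0, 0.12, 0.993, -0.0]
force: [1.2, 0.4, 0.6]
width: 0.0122
```

play_rows(deltas=[20,-40,0,0,20,-40,0,0,20,-40,0,0,20,-40,0,0,20,-40,0,0])

```text
time: 1.1
tool_pos: [0.4628, 0.259, 0.4046]
tcp_rot: [-0.0, 0.121, 0.993, -0.0]
force: [1.2, 0.9, 0.3]
width: 0.0002
```

play_rows(deltas=[20,-40,-15,0,20,-40,-20,0,20,-40,-20,0,20,-40,-20,0,20,-40,-20,0])

```text
time: 1.6
tool_pos: [0.5628, 0.0591, 0.3087]
tcp_rot: [-0.0, 0.121, 0.993, 0.0]
force: [0.4, 0.1, -1.0]
width: 0.0001
```

play_rows(deltas=[0,0,-20,0,0,0,-20,0,0,0,-20,0,0,0,-10,0,0,0,0,0])

```text
time: 2.1
tool_pos: [0.5619, 0.0608, 0.2384]
tcp_rot: [-0.001, 0.121, 0.993, -0.0]
force: [-0.2, -0.3, -0.2]
width: -0.0001
```

Run:
```python
from h import *
toolrail()
d=shot('top','1');e=shot('side','1')
crop(e,200,200,360,350,4,'pics/s1.png')
crop(d,260,190,430,310,4.5,'pics/t1.png')
```

```text
t 2.1 pos [0.5619 0.0608 0.2384] rail [-94.    1.1] tip z 65.4 jaw deg 76.11 F [-0.21 -0.33 -0.16] w -0.0001157530931057975
```

View pics/s1.png

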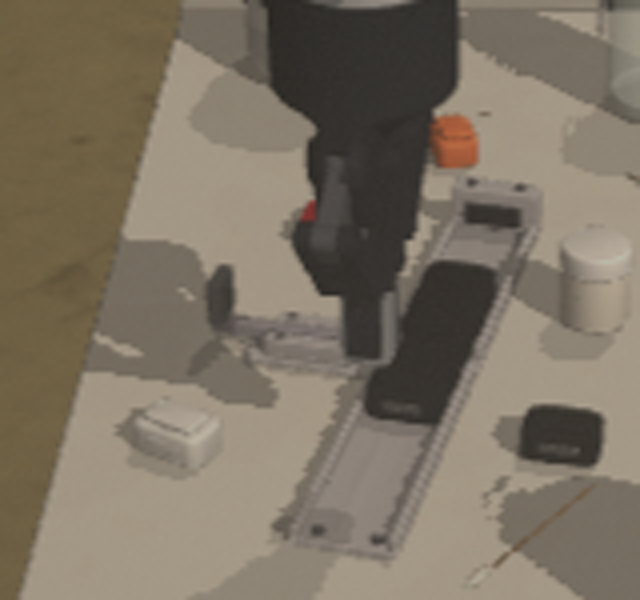

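View pics/t1.png

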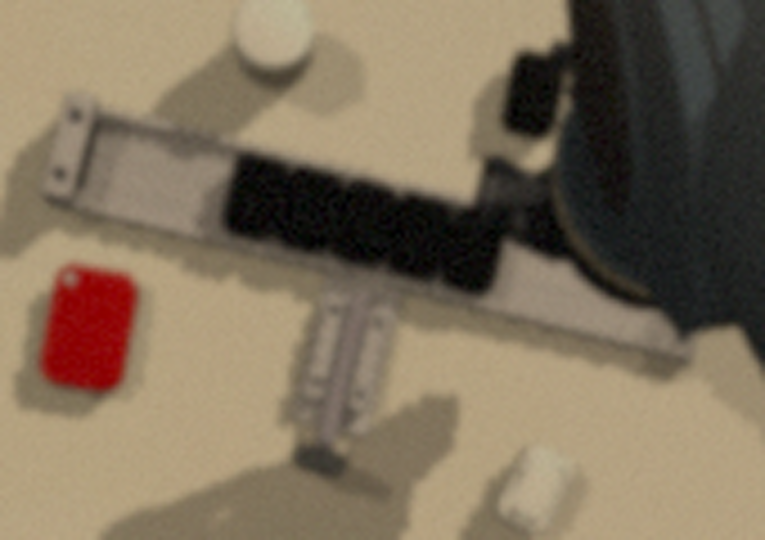

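play_rows(deltas=[0,0,-20,0,0,0,-15,0,0,0,-5,0,0,0,0,0])

```text
time: 2.6
tool_pos: [0.5625, 0.0609, 0.2]
tcp_rot: [-0.0, 0.121, 0.993, -0.0]
force: [0.5, 0.2, 0.3]
width: 0.0001
```

Run:
```python
from h import *
toolrail()
e=shot('side','2')
crop(e,220,220,360,350,4.6,'pics/s2.png')
s=get_state()['tool_pos']
for dz in(0,.173): print((proj(e,[s-[0,0,.173]])+.5-[220,220])*4.6)
```

```text
t 2.6 pos [0.5625 0.0609 0.2   ] rail [-93.8   0.5] tip z 27.0 jaw deg 76.11 F [0.53 0.18 0.28] w 9.366862516731434e-05
[[336.51950599 405.19548286]]
[[336.51950599 405.19548286]]
```

View pics/s2.png

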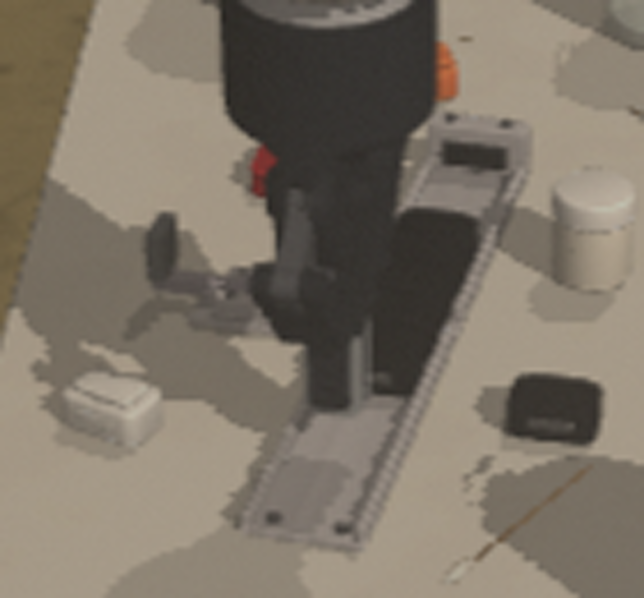

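play_rows(deltas=[0,-0.5,-8,0,0,0,-6,0,0,0,0,0])

```text
time: 2.95
tool_pos: [0.5621, 0.0602, 0.185]
tcp_rot: [-0.0, 0.121, 0.993, -0.0]
force: [-0.1, -0.3, 0.9]
width: -0.0001
```

Run:
```python
from h import *
toolrail()
e=shot('side','3')
crop(e,220,220,360,350,4.6,'pics/s3.png')
```

```text
t 2.95 pos [0.5621 0.0602 0.185 ] rail [-94.5   0.7] tip z 12.0 jaw deg 76.1 F [-0.1  -0.33  0.92] w -9.546899387103764e-05
```

View pics/s3.png

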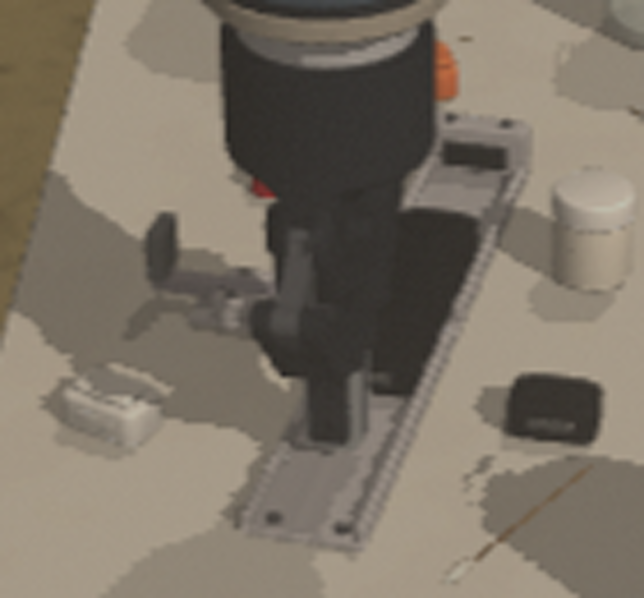

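play_rows(deltas=[1.9,4.7,0.5,0,1.2,4.85,0,0,1.2,4.85,0,0,0.7,2.9,0,0,0.7,2.9,0,0])

```text
time: 3.5
tool_pos: [0.5682, 0.081, 0.1862]
tcp_rot: [0.0, 0.121, 0.993, 0.0]
force: [-0.1, -0.7, -1.0]
width: -0.0001
```

play_rows(deltas=[0.7,2.9,0,0,0.7,2.9,0,0,0.7,2.9,0,0,0.7,2.9,0,0,0.7,2.9,0,0])

```text
time: 4.0
tool_pos: [0.5715, 0.0948, 0.1862]
tcp_rot: [-0.0, 0.121, 0.993, -0.0]
force: [-0.1, -1.8, 0.3]
width: 0.0002
```

Run:
```python
from h import *
toolrail()
e=shot('side','4')
crop(e,220,220,360,350,4.6,'pics/s4.png')
crop(shot('top','4'),260,190,430,310,4.5,'pics/t4.png')
```

```text
t 4.0 pos [0.5715 0.0948 0.1862] rail [-58.7  -0.1] tip z 13.2 jaw deg 76.08 F [-0.08 -1.84  0.26] w 0.0002137443730598716
```

View pics/s4.png

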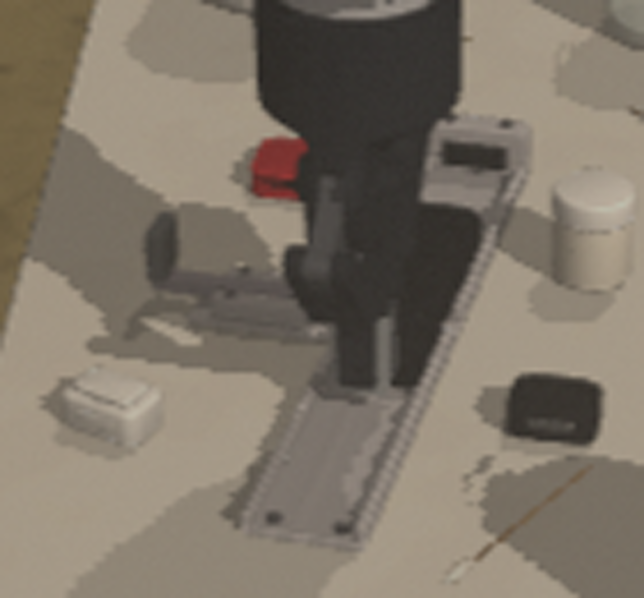

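View pics/t4.png

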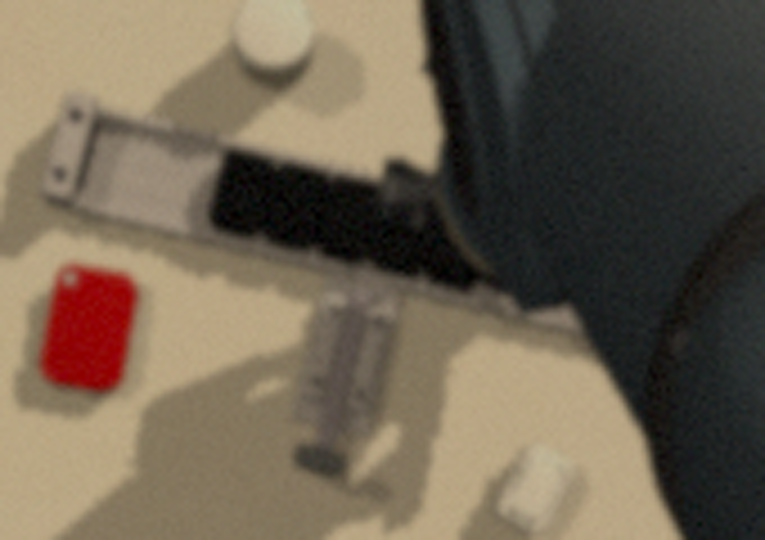

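play_rows(deltas=[0.7,2.9,0,0,0.7,2.9,0,0,0.7,2.9,0,0,0.7,2.9,0,0,0.8,2.9,0,0])

```text
time: 4.6
tool_pos: [0.5752, 0.1097, 0.1862]
tcp_rot: [-0.0, 0.121, 0.993, -0.0]
force: [-0.7, -2.3, -0.0]
width: -0.0002
```

play_rows(deltas=[0.7,2.9,0,0,0.7,2.9,0,0,0.7,2.9,0,0,0.7,2.9,0,0,0.8,2.9,0,0])

```text
time: 5.1
tool_pos: [0.5788, 0.1242, 0.1862]
tcp_rot: [-0.0, 0.121, 0.993, -0.0]
force: [-1.0, -1.5, 0.5]
width: -0.0001
```

play_rows(deltas=[0.7,2.9,0,0,0.7,2.9,0,0,0.7,2.9,0,0,0.7,2.9,0,0,0.8,2.9,0,0])

```text
time: 5.6
tool_pos: [0.5824, 0.1387, 0.1862]
tcp_rot: [-0.0, 0.121, 0.993, -0.0]
force: [-0.5, -0.9, 0.0]
width: 0.0001
```

Run:
```python
from h import *
toolrail()
e=shot('side','5')
crop(e,220,220,360,350,4.6,'pics/s5.png')
crop(shot('top','5'),260,190,430,310,4.5,'pics/t5.png')
```

```text
t 5.6 pos [0.5824 0.1387 0.1862] rail [-13.5  -0.2] tip z 13.2 jaw deg 76.1 F [-0.47 -0.92  0.01] w 8.892040002704709e-05
```

View pics/s5.png

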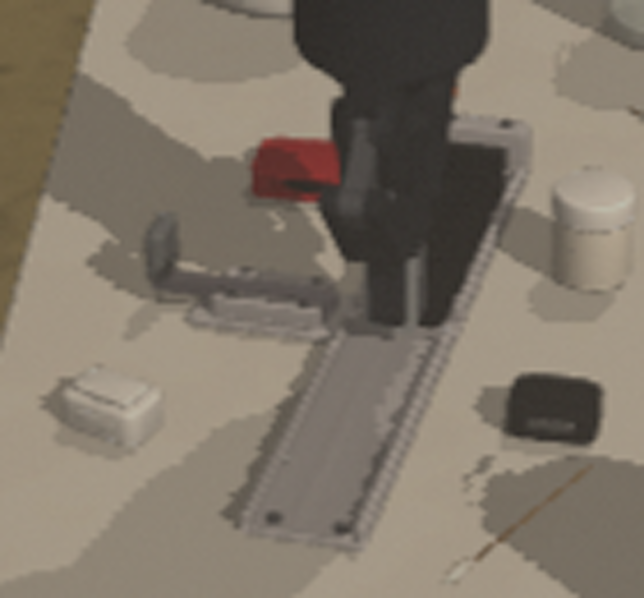

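View pics/t5.png

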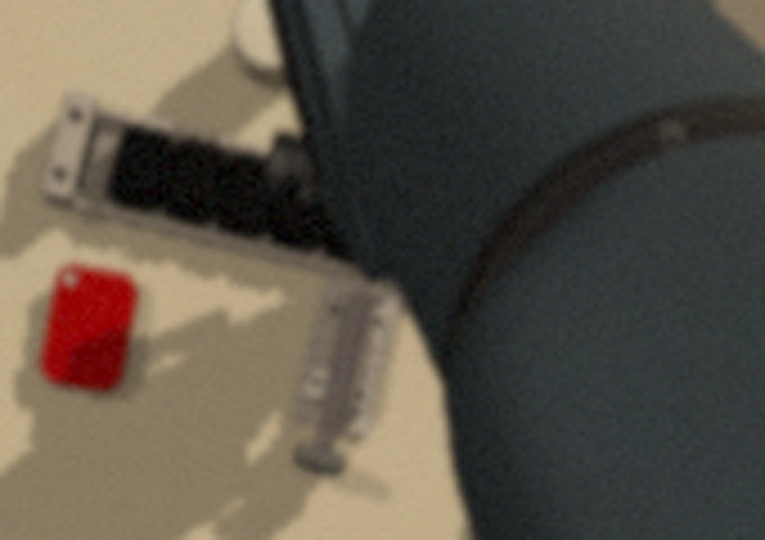

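play_rows(deltas=[0.5,1.95,0,0,0.5,1.95,0,0,0.5,1.95,0,0,0.5,1.95,0,0])

```text
time: 6.1
tool_pos: [0.5844, 0.1464, 0.1862]
tcp_rot: [-0.0, 0.121, 0.993, -0.0]
force: [-0.2, -1.2, -0.7]
width: 0.0001
```

play_rows(deltas=[0.25,1,0,0,0.25,1,0,0])

```text
time: 6.3
tool_pos: [0.5849, 0.1484, 0.1862]
tcp_rot: [-0.0, 0.121, 0.993, -0.0]
force: [-0.5, -2.9, 0.1]
width: 0.0
```

play_rows(deltas=[0.25,1,0,0,0.25,1,0,0])

```text
time: 6.5
tool_pos: [0.5854, 0.1503, 0.1862]
tcp_rot: [-0.0, 0.121, 0.993, -0.0]
force: [0.3, -1.2, -0.2]
width: -0.0001
```

play_rows(deltas=[0.25,1,0,0])

```text
time: 6.6
tool_pos: [0.5856, 0.1513, 0.1862]
tcp_rot: [-0.0, 0.121, 0.993, -0.0]
force: [-0.6, -2.8, -0.2]
width: 0.0002
```

play_rows(deltas=[0.25,1,0,0])

```text
time: 6.7
tool_pos: [0.5858, 0.1516, 0.1861]
tcp_rot: [-0.0, 0.121, 0.993, -0.001]
force: [-1.7, -5.2, 1.5]
width: -0.0001
```

play_rows(deltas=[0.25,1,0,0])

```text
time: 6.8
tool_pos: [0.5859, 0.1519, 0.1861]
tcp_rot: [-0.0, 0.122, 0.993, -0.001]
force: [-2.2, -8.0, 2.8]
width: 0.0
```

Run:
```python
from h import *
toolrail()
crop(shot('side','6'),220,220,360,350,4.6,'pics/s6.png')
crop(shot('top','6'),260,190,430,310,4.5,'pics/t6.png')
```

```text
t 6.8 pos [0.5859 0.1519 0.1861] rail [ 0.2 -0.3] tip z 13.1 jaw deg 76.04 F [-2.18 -7.95  2.8 ] w 2.449565415687231e-05
```

View pics/t6.png

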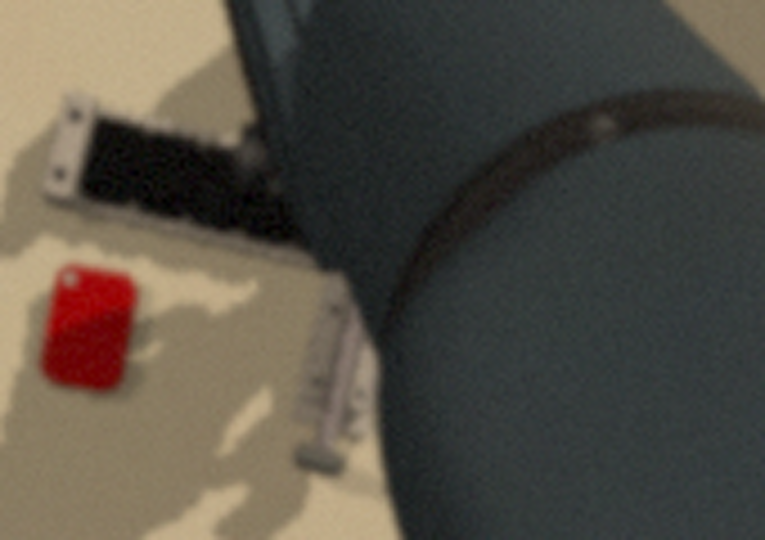

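View pics/s6.png

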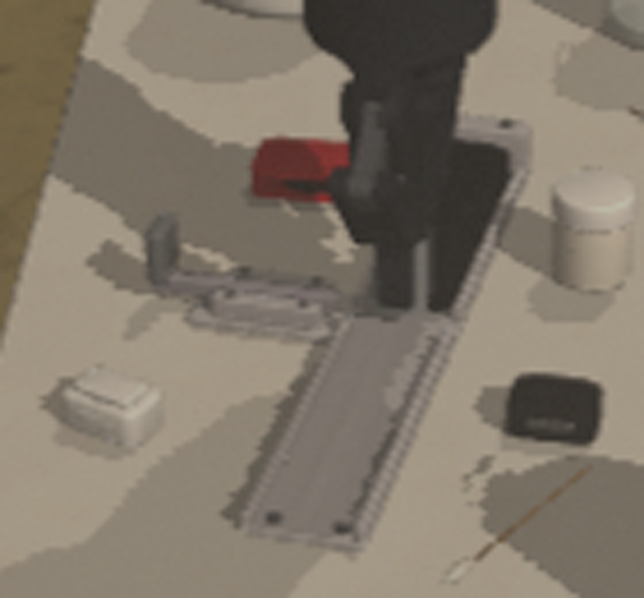

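play_rows(deltas=[0,0,0,0,-0.5,-2,0,0,-1,-4,0,0,-1.2,-4.85,0,0,-2.4,-9.7,0,0])

```text
time: 7.4
tool_pos: [0.581, 0.1332, 0.1862]
tcp_rot: [0.0, 0.12, 0.993, 0.0]
force: [-0.2, -0.3, 0.2]
width: 0.0002
```

play_rows(deltas=[0,0,10,0,0,0,20,0,0,0,20,0,-10,0,20,0,-25,0,10,0])

```text
time: 7.9
tool_pos: [0.5475, 0.1326, 0.2686]
tcp_rot: [0.002, 0.122, 0.993, 0.001]
force: [-0.1, -0.7, -0.3]
width: 0.0001
```

Run:
```python
from h import *
toolrail()
crop(shot('side','7'),220,220,360,350,4.6,'pics/s7.png')
```

```text
t 7.9 pos [0.5475 0.1326 0.2686] rail [-27.8  32.3] tip z 95.6 jaw deg 76.04 F [-0.12 -0.71 -0.35] w 0.00011137906552081517
```

View pics/s7.png

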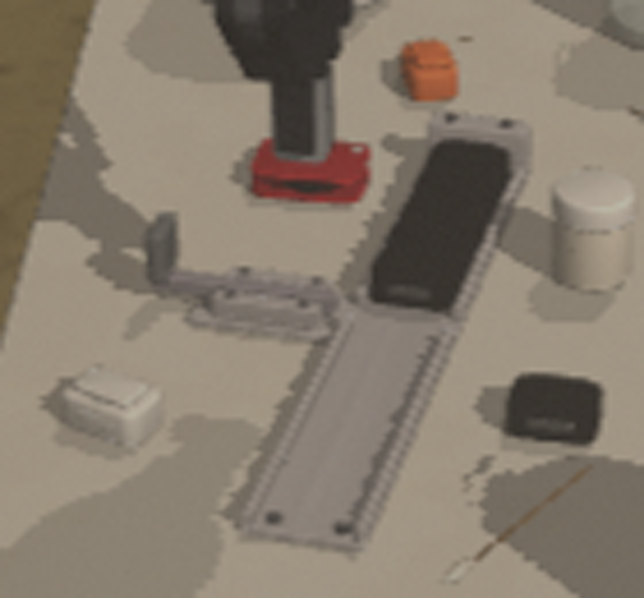

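play_rows(deltas=[-24,14,0,0,-24,14,0,0,-24,14,0,0,-24,12,0,0,0,0,-20,0])

```text
time: 8.45
tool_pos: [0.4479, 0.1887, 0.2482]
tcp_rot: [0.001, 0.119, 0.993, 0.001]
force: [0.5, -0.8, 0.2]
width: 0.0
```

play_rows(deltas=[0,0,-20,0,0,0,-20,0,0,0,-12,0,0,0,0,0])

```text
time: 8.85
tool_pos: [0.4498, 0.1866, 0.1933]
tcp_rot: [-0.001, 0.121, 0.993, -0.001]
force: [-0.4, 0.0, 0.6]
width: 0.0001
```

Run:
```python
from h import *
toolrail()
crop(shot('side','8'),220,220,360,350,4.6,'pics/s8.png')
crop(shot('top','8'),260,190,430,310,4.5,'pics/t8.png')
```

```text
t 8.85 pos [0.4498 0.1866 0.1933] rail [  1.2 140.1] tip z 20.3 jaw deg 76.1 F [-0.41  0.05  0.64] w 5.1251978556406093e-05
```

View pics/s8.png

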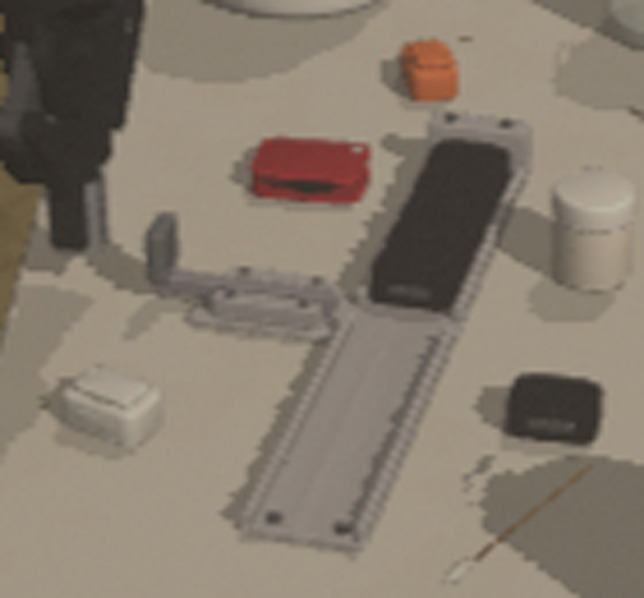

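View pics/t8.png

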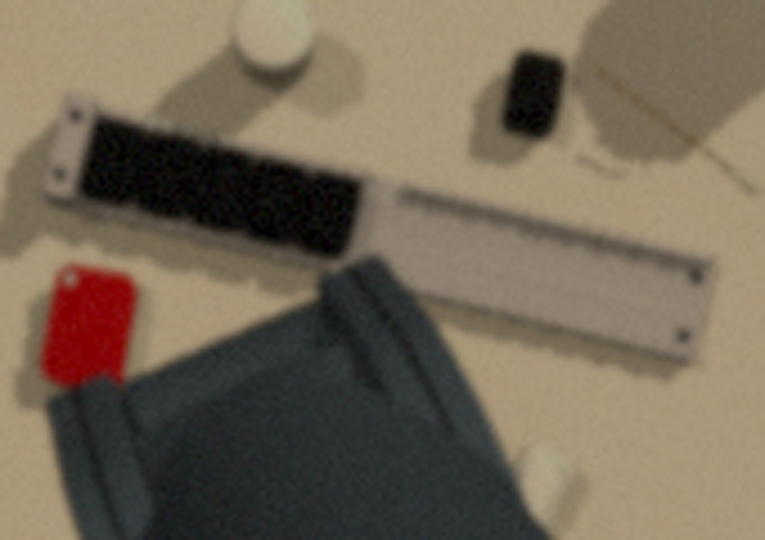

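play_rows(deltas=[4.85,-1.2,0,0,4.85,-1.2,0,0,4.85,-1.2,0,0,4.85,-1.2,0,0,4.85,-1.2,0,0])

```text
time: 9.45
tool_pos: [0.4746, 0.1806, 0.1943]
tcp_rot: [-0.0, 0.121, 0.993, -0.0]
force: [-1.9, 1.2, 1.2]
width: 0.0001
```

play_rows(deltas=[3.9,-0.95,0,0,3.9,-0.95,0,0,3.9,-0.95,0,0,3.9,-0.95,0,0,3.9,-0.95,0,0])

```text
time: 9.95
tool_pos: [0.494, 0.1758, 0.1941]
tcp_rot: [-0.0, 0.121, 0.993, -0.0]
force: [-1.9, -0.7, 1.2]
width: 0.0
```

play_rows(deltas=[3.9,-0.95,0,0,3.9,-0.95,0,0,3.9,-0.95,0,0,1.95,-0.5,0,0])

```text
time: 10.35
tool_pos: [0.5078, 0.1724, 0.1941]
tcp_rot: [0.0, 0.121, 0.993, -0.0]
force: [-2.3, -1.0, 0.6]
width: 0.0002
```

Run:
```python
from h import *
toolrail()
crop(shot('side','9'),220,220,360,350,4.6,'pics/s9.png')
```

```text
t 10.35 pos [0.5078 0.1724 0.1941] rail [ 1.4 80.4] tip z 21.1 jaw deg 76.09 F [-2.32 -1.    0.56] w 0.00019216133130608656
```

View pics/s9.png

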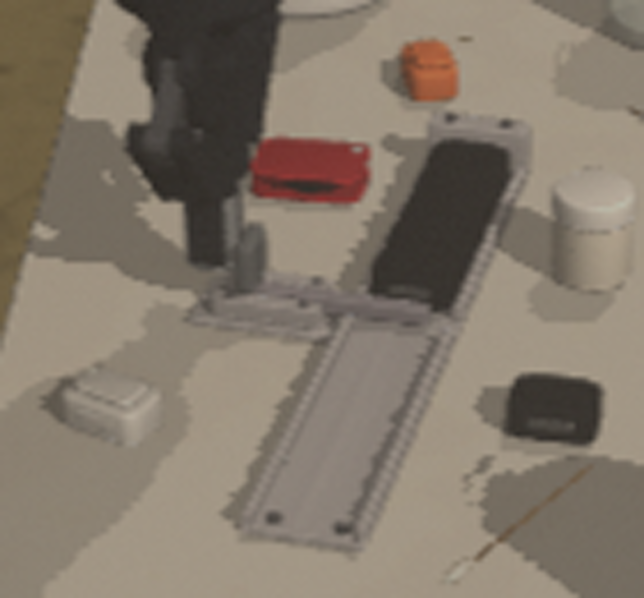

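Going well; a few more millimetres, watching force.

play_rows(deltas=[1.95,-0.5,0,0,1.95,-0.5,0,0,0.95,-0.25,0,0])

```text
time: 10.7
tool_pos: [0.5124, 0.1714, 0.1942]
tcp_rot: [-0.0, 0.121, 0.993, -0.0]
force: [-1.2, -0.1, 0.1]
width: 0.0002
```

play_rows(deltas=[0.95,-0.25,0,0,0.95,-0.25,0,0])

```text
time: 10.9
tool_pos: [0.5142, 0.1709, 0.1942]
tcp_rot: [-0.0, 0.121, 0.993, 0.0]
force: [-1.0, 1.1, -0.5]
width: 0.0
```

play_rows(deltas=[0.95,-0.25,0,0])

```text
time: 11.0
tool_pos: [0.5152, 0.1707, 0.1942]
tcp_rot: [-0.0, 0.121, 0.993, 0.0]
force: [-1.4, -0.1, -0.5]
width: 0.0
```

play_rows(deltas=[0.95,-0.25,0,0])

```text
time: 11.1
tool_pos: [0.5161, 0.1704, 0.1942]
tcp_rot: [-0.0, 0.121, 0.993, 0.0]
force: [-1.4, 0.5, 0.0]
width: -0.0
```

play_rows(deltas=[0.95,-0.25,0,0])

```text
time: 11.2
tool_pos: [0.517, 0.1702, 0.1942]
tcp_rot: [-0.0, 0.121, 0.993, 0.0]
force: [-4.7, 2.0, 1.0]
width: -0.0001
```

play_rows(deltas=[0.95,-0.25,0,0])

```text
time: 11.3
tool_pos: [0.5173, 0.1702, 0.1941]
tcp_rot: [-0.001, 0.121, 0.993, -0.0]
force: [-7.1, 2.2, 3.9]
width: -0.0002
```

play_rows(deltas=[0.95,-0.25,0,0])

```text
time: 11.4
tool_pos: [0.5176, 0.1701, 0.1941]
tcp_rot: [-0.002, 0.121, 0.993, -0.0]
force: [-10.6, 3.6, 7.0]
width: -0.0
```

play_rows(deltas=[0,0,0,0,-2,0.5,0,0,-5,1.2,0,0,-8,2,0,0,-10,2.4,0,0])

```text
time: 11.9
tool_pos: [0.4936, 0.1758, 0.1943]
tcp_rot: [0.0, 0.121, 0.993, 0.0]
force: [-0.0, 1.0, 0.1]
width: -0.0
```

play_rows(deltas=[0,0,15,0,0,0,25,0,0,0,25,0,0,0,25,0,0,0,0,0])

```text
time: 12.4
tool_pos: [0.4941, 0.1762, 0.287]
tcp_rot: [0.002, 0.121, 0.993, 0.001]
force: [-0.2, 0.4, -0.5]
width: 0.0001
```

Run:
```python
from h import *
toolrail()
e=shot('side','10')
crop(e,220,220,360,350,4.6,'pics/s10.png')
crop(shot('top','10'),260,190,430,310,4.5,'pics/t10.png')
print((proj(e,[mm(1,60.5,37.5,P),mm(1,51.5,37.5,P),mm(-3,-19,13.5,P)])+.5-220)*4.6)
```

```text
t 12.4 pos [0.4941 0.1762 0.287 ] rail [ 1.7 94.6] tip z 114.0 jaw deg 76.11 F [-0.19  0.43 -0.5 ] w 0.00010249095838681319
[[258.54293556 236.86433657]
 [279.44491901 239.53382139]
 [443.30396841 315.70514981]]
```

View pics/s10.png

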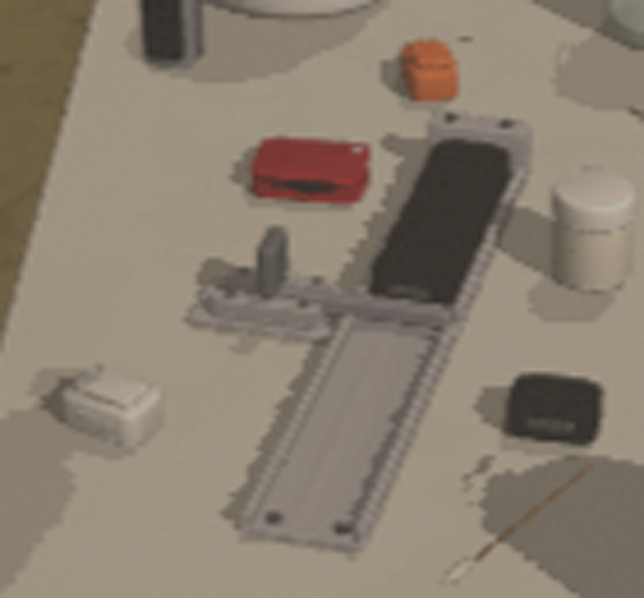

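View pics/t10.png

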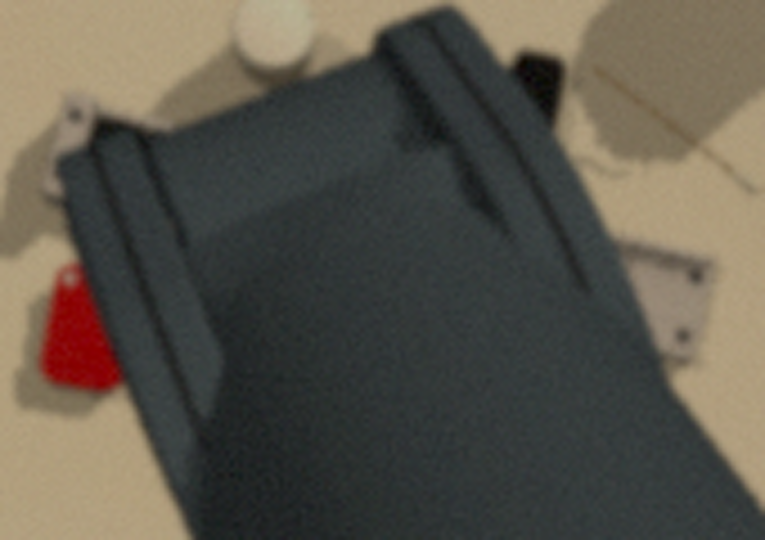

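```bash
python3 -c "
from bench import workorder; print(workorder.finish_job())"
```

```text
the job is handed in; nothing more can be done
None
```

I slid the row of five clips home by pushing only on clip_5's free end with shut fingers. I then pushed the keeper's tab to the end of its travel, backed off, lifted clear and handed the job in at about 12.4 s.

**Row:** The push force rose from about 2 N to about 8 N with the tool at rail x ≈ 0, which fits the free end at +10 mm. The top picture before I pushed the keeper and the last side picture both show the row closed up flush against the end stop.

**Keeper:** The force rose from about 1.5 N to over 10 N with the tool at rail y ≈ 71 mm. In the last side picture the tongue reaches the far wall, and the tab is within about 2 px of where full travel should put it.

**Bystanders:** The ones visible near the rail look unmoved. I did not re-measure them.

**Checks that disagreed or were limited:**
- My first rough corner picks from the two cameras differed by several mm. A joint fit brought the rail position to within about 2 mm, leaving errors of up to about 1.3 px.
- The arm hid most of the row from the top camera in the final picture, so the last check of the row rests on the side view.

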